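Set up the tipping meter frame: leg over centre, then hold it upright

ROBOT

A 7-joint arm with a two-finger parallel gripper is mounted at the origin on the work surface. World frame = base frame: x ahead of the robot, y to its left, z up, the work surface at z = 0. Lengths are in m, angles in rad, forces in N, time in s.
With the tool pointing down it reaches from about 0.35 to 0.9 m from the base axis. Payload 8.1 kg.
Tool frame: the origin (TCP) lies at the very end of the fingers, on their centre line; the grasp point (between the pads) lies 19 mm behind it; z points along the fingers, y is the line along which they close (so a half turn about z gives the same grasp; the last joint's range is limited). The gripper opens to 85 mm and grips with 20 to 120 N. Pads are 22 mm wide; open, the fingers measure 114 mm over their backs; the gripper's body (76 mm by 85 mm) begins 54 mm behind the grasp point. The pads swing forward as they close: fully open they stand 13 mm farther back than shut.
Start: joints at [1.141, 0.434, 0.025, 1.573, -0.012, 1.134, -0.075], TCP at [0.201, -0.592, 0.231] pointing down, gripper open.
Joint ranges: [-2.62, 2.62], [-0.44, 2.09], [-1.27, 1.32], [0.08, 2.57], [-1.32, 4.46], [0.12, 2], [-2.74, 2.74]. Speed limits (rad/s): [2.22, 2.22, 3.01, 3.01, 3.14, 3.14, 3.14].

INTERFACE

Orientations are given as a 3x3 rotation matrix whose columns are the frame's x, y, z axes.
In Python, from bench import read_state, get_image, calibration, finish_job gives the robot as it stands. The module is installed in compiled form; this text tells all that it offers.
- The arm moves only by the tool send_rows, never from a script. Its argument "increments" is a list of rows, each a list of 7 numbers: the shift along the tool's x, y, z as a fraction of full scale, then the turn, a rotation vector about the tool's x, y, z as a fraction of full scale, then the closure, from -1 (fully open) to 1 (shut). In form: [[dx, dy, dz, rx, ry, rz, gripper], ...]. A call has 1 to 5 rows; each row shifts and turns the commanded pose from where the row before left it, along the tool's axes as they then stand; what a row does not reach is not made up. Full scale, the value 1, is 25 mm for a shift and 4 degrees for a turn. A row lasts 1/10 s, in which the tool goes at most 50 mm and 8.59 degrees, less where a joint would pass 70% of its speed; a pose out of reach is approached as far as the arm can. A call with a number of a shift or a turn outside -1 to 1 is refused whole. A call with a gripper value outside its range is refused whole. The fingers move at their own pace and stop on an object; "newtons" is the grip in N (left out, the last holds). Time passes only in rows, so rows that do not move let the fingers close. It gives the time, the measured TCP pose, the force, the opening and the grip force at its end, in the units of the state.
- read_state(): the state, without advancing time (a new reading comes with each control period).
- get_image(name): name is "side" or "top" or "wrist"; returns the picture (384x512x3 uint8, red, green, blue); there is no depth.
- calibration(name): a dict with "mtx" (3x3 intrinsics, pixels), "origin" and "orientation" of the camera in the world. Camera axes: x right, y down, z forward; pixel columns grow to the right and rows downward; lengths in m; the calibration is good to about 2 mm. A picture is of the moment at which its call begins: read the wrist's pose just before it. calibration takes no time and is no camera call; for the wrist camera it gives the pose at the moment of the call.
- finish_job(): hands the job in; it is judged then, once.
The state is a dict: "t": time; "joint_positions": joint angles; "qd": joint speeds; "joint_torque": joint torques, N m; "ee_pos": TCP position; "tcp_rot": TCP orientation; "contact_force": force on the tool from outside, world axes, zero at the start; "moment": the same for the moment, N m; "gripper_width": finger opening in m; "grip_force": force on a finger pad.
Only numpy, scipy, OpenCV 4.12 (cv2) and the standard library are available. Lean on these libraries where they do the work, as an engineer would, in place of code of your own. Each camera call takes 0.05 s, during which the arm holds its last target. There are 200 camera calls.

TASK

The grey panel meter on the bench has tipped forward on its cradle. First flip its red kickstand leg over the top and right down behind the frame, as far as it goes, while the frame still leans forward; only then raise the frame upright by its black top handle. It tips forward again if let go, so finish while still holding it upright by the handle with the gripper; leave the other things on the bench where they are.

Things in the scene. Friction and masses are not known exactly. Their poses are not given: they have to be found in the camera images.
- cradle: Dark steel cradle fixed to the bench: base plate 170 x 180 x 12 mm with two stubs carrying a level axle. Origin on the bench directly under the axle's middle; x points level from the front of the meter to its back (square to the axle), y along the axle, z up. It turns by up to about 20 degrees between starts.
- axle (a point): Middle of the axle on which the frame tips, 60 mm above the bench. The frame above it is 200 mm wide (along the cradle's y), its top rail ends 165 mm up the frame from the axle; the grey meter case sticks out 55 mm to the front (cradle's -x), knobs another 16 mm.
- handle (a point): Black round bar handle, 14 mm thick, 110 mm long, along the cradle's y, on top of the frame; origin in the bar's middle, 210 mm from the axle up the frame, centred on it. It is fixed to the frame: its z points up along the frame, its y along the bar. Two thin posts at its ends (55 mm either side of the middle) join it to the frame's top rail, whose upper face is 45 mm below the bar's centre, so there is free space under the bar.
- frame (a joint): Tip angle of the frame about the axle, rad: 0 = leaning forward (towards the cradle's -x) by 0.55 rad on the bumpers, as at the start; 0.55 = upright; hard stop at 0.57. The frame with its case weighs about 0.8 kg and is front-heavy, it falls forward again when let go from any angle; raising it takes about 2 to 4 N at the handle.
- leg (a joint): Angle of the red kickstand leg about its hub, rad, relative to the frame: 0 = folded up (start), grows as it swings over the top to the back and down; 2.44 = fully down on its stop. While the frame leans forward the leg folded up leans 0.46 rad forward of vertical, so its dead centre is at 0.46; a little past that it falls the rest of the way by itself within 1 to 2 s. It turns easily (under 1 N at the foot).
- hub (a point): Pin of the leg's hub, on the frame's side at the cradle's -y (the robot's right), 70 mm up the frame from the axle and 120 mm to the side of the frame's middle. The leg turns in the upright plane through this point that contains the cradle's x and z.
- foot (a point): Centre of the leg's black rubber foot (a roller 20 mm thick, 22 mm long along the cradle's y), 146 mm from the hub; the red leg is a round rod 12 mm thick. At the start it points up and forward, the foot about 0.26 m above the bench.
- multimeter: Yellow hand multimeter lying on the bench, 150 x 75 x 32 mm (x, y, z); origin at the centre of its underside. To be left alone.
- column: Glass column between steel rods on a round wooden foot of 90 mm diameter, 170 mm tall; origin at the centre of its underside. To be left alone.
- resistor_box: Dark wooden resistor box, 100 x 80 mm, 70 mm tall with its knob; origin at the centre of its underside. To be left alone.

How it is judged:
By the outcome, as a careful person would: the job done as asked, in the order asked, and still so for the second after the job is handed in, while the arm keeps its last pose, push and grip.
It also fails if it takes over 45 s, if anything falls off the work surface, if the arm or the gripper's body presses on something with over 40 N, if the wrist force passes 120 N, or if a joint passes its speed limit or range.

## Working session

There is one attempt and no reset: what is moved stays moved. The work goes in short steps, Python scripts to look and compute and a tool call to move; the robot and the scene stay as the last step left them, time stands still between calls to the robot, and variables do not carry over. Pictures are saved under pics/ and viewed, at most 10 in all, crops included, and the job is handed in when it is done.

Besides the shell and the picture viewer there is one more tool, called after "Call:" in YAML: its name, and indented under it one key for each argument. send_rows: Moves the arm, as the interface text tells. Its arguments: {"type":"object","properties":{"increments":{"type":"array","items":{"type":"array","items":{"type":"number"}}},"newtons":{"type":"number"}},"required":["increments"]}

```bash
mkdir -p pics; python3 - <<'E'
from bench import *
import cv2, numpy as np
s=read_state(); print(s['t'],s['ee_pos'],np.round(s['tcp_rot'],3).tolist(),s['gripper_width'])
for n in ['side','top']:
    im=get_image(n); cv2.imwrite(f'pics/{n}0.png',im[:,:,::-1]); c=calibration(n); print(n,{k:np.round(v,3).tolist() for k,v in c.items()})
E
```

```text
0.0 [ 0.20045017 -0.59146532  0.2305033 ] [[0.947, 0.321, -0.001], [0.321, -0.947, 0.001], [-0.0, -0.002, -1.0]] 0.08556003673385701
side {'mtx': [[470.904, 0.0, 258.376], [0.0, 470.904, 194.912], [0.0, 0.0, 1.0]], 'origin': [0.055, 1.059, 1.116], 'orientation': [[-0.9, -0.292, 0.324], [-0.436, 0.561, -0.704], [0.023, -0.775, -0.632]]}
top {'mtx': [[408.333, 0.0, 258.584], [0.0, 408.333, 190.89], [0.0, 0.0, 1.0]], 'origin': [0.366, -0.001, 1.495], 'orientation': [[0.007, -0.989, 0.149], [-1.0, -0.007, 0.001], [0.0, -0.149, -0.989]]}
```

View pics/side0.png

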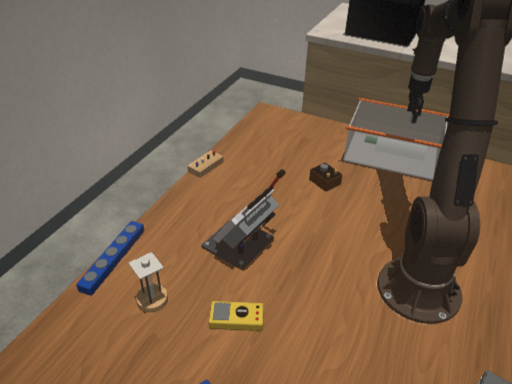

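View pics/top0.png

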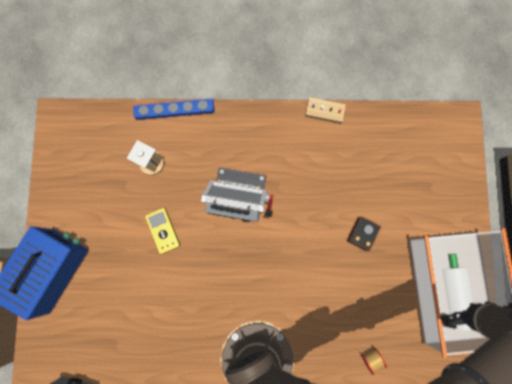

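The side view shows the meter at about (245,225) with the red leg up to (281,173). In the top view it is at (238,195) with the leg at (270,205), the multimeter at (162,230), the column at (147,157) and the resistor box at (364,233). I'll zoom in to measure.

```bash
python3 - <<'E'
import cv2, numpy as np
a=cv2.imread('pics/side0.png')[160:275,190:300]; b=cv2.imread('pics/top0.png')[155:230,190:285]
A=cv2.resize(a,(440,460),interpolation=cv2.INTER_CUBIC) 
B=cv2.resize(b,(0,0),fx=3.5,fy=3.5,interpolation=cv2.INTER_CUBIC)
c=np.zeros((460,440+B.shape[1],3),np.uint8); c[:,:440]=A; c[:B.shape[0],440:]=B
cv2.imwrite('pics/crop0.png',c); print(c.shape)
E
```

```text
(460, 772, 3)
```

View pics/crop0.png

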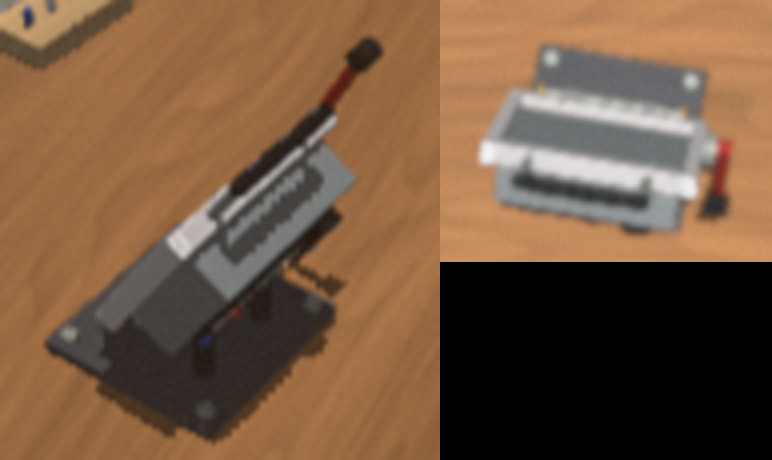

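```bash
cat > h.py <<'E'
from bench import *
import cv2, numpy as np
def ray(n,p):
    c=calibration(n); d=np.array(c['orientation'])@np.linalg.inv(c['mtx'])@[p[0],p[1],1]; return np.array(c['origin']),d/np.linalg.norm(d)
def plane(n,p,z):
    o,d=ray(n,p); return o+d*(z-o[2])/d[2]
def tri(ps):
    A=0;b=0
    for n,p in ps:
        o,d=ray(n,p); M=np.eye(3)-np.outer(d,d); A=A+M; b=b+M@o
    return np.linalg.solve(A,b)
E
python3 - <<'E'
from h import *
S=lambda x,y:(x/4+190-.4,y/4+160-.4)
T=lambda x,y:((x-440)/3.5+190-.36,y/3.5+155-.36)
for n,s,t,z in [('hL',S(238,187),T(518,183),.239),('hR',S(328,115),T(645,198),.239),('foot',S(365,54),T(714,206),.2505)]:
    print(n,tri([('side',s),('top',t)]).round(3),plane('side',s,z).round(3),plane('top',t,z).round(3))
print('plate',[plane('side',S(*p),.006).round(3) for p in [(45,347),(210,438),(335,322)]],[plane('top',T(*p),.012).round(3) for p in [(540,45),(708,72)]])
hL=tri([('side',S(238,187)),('top',T(518,183))]);hR=tri([('side',S(328,115)),('top',T(645,198))])
y=(hL-hR)[:2];y/=np.linalg.norm(y);x=np.array([y[1],-y[0]]);m=(hL+hR)[:2]/2
print('len',np.linalg.norm(hL-hR),'yaw',np.arctan2(x[1],x[0]),'origin',m+x*.21*np.sin(.55))
E
```

```text
hL [0.504 0.144 0.242] [0.506 0.141 0.239] [0.504 0.144 0.239]
hR [0.489 0.031 0.235] [0.483 0.035 0.239] [0.492 0.032 0.239]
foot [ 0.483 -0.029  0.254] [ 0.484 -0.034  0.25 ] [ 0.484 -0.029  0.25 ]
plate [array([0.676, 0.149, 0.006]), array([0.51 , 0.176, 0.006]), array([0.476, 0.014, 0.006])] [array([0.676, 0.151, 0.012]), array([ 0.648, -0.027,  0.012])]
len 0.11425648358004904 yaw -0.13410896124375268 origin [0.60531388 0.07272295]
```

Call:
send_rows:
  increments:
    - [0.62,-0.72,0,0,0,-1,1]
    - [0.68,-0.67,0,0,0,-1,1]
    - [0.72,-0.62,0,0,0,-1,1]
    - [0.76,-0.57,0,0,0,-1,1]
    - [0.8,-0.51,0,0,0,-1,1]
  newtons: 30

```text
t: 0.6
ee_pos: [0.2462, -0.481, 0.231]
tcp_rot: [[0.778, 0.628, -0.0], [0.628, -0.778, 0.001], [0.0, -0.001, -1.0]]
contact_force: [0.6, 0.0, 0.2]
gripper_width: 0.0122
grip_force: 0.0
```

Call:
send_rows:
  increments:
    - [0.84,-0.45,0,0,0,-1,1]
    - [0.87,-0.4,0,0,0,-1,1]
    - [0.89,-0.34,0,0,0,-1,1]
    - [0.91,-0.27,0,0,0,-1,1]
    - [0.93,-0.2,0,0,0,-1,1]

```text
t: 1.1
ee_pos: [0.2927, -0.3708, 0.2312]
tcp_rot: [[0.515, 0.857, -0.0], [0.857, -0.515, 0.0], [0.0, -0.0, -1.0]]
contact_force: [1.0, -0.3, 0.3]
gripper_width: 0.0
grip_force: 0.0
```

Call:
send_rows:
  increments:
    - [0.94,-0.15,0,0,0,-1,1]
    - [0.95,-0.08,0,0,0,-1,1]
    - [0.95,-0.02,0,0,0,-1,1]
    - [0.95,0.05,0,0,0,-1,1]
    - [0.95,0.1,0,0,0,-1,1]

```text
t: 1.6
ee_pos: [0.3376, -0.2602, 0.2314]
tcp_rot: [[0.19, 0.982, 0.0], [0.982, -0.19, -0.0], [-0.0, 0.0, -1.0]]
contact_force: [0.5, -0.2, -0.3]
gripper_width: 0.0
grip_force: 0.0
```

```bash
cat >> h.py <<'E'
O=np.array([.605,.0706,0]); yaw=-.155; C=np.array([[np.cos(yaw),-np.sin(yaw),0],[np.sin(yaw),np.cos(yaw),0],[0,0,1]])
def st():
    s=read_state(); R=np.array(s['tcp_rot']); p=np.array(s['ee_pos'])
    print('t',round(s['t'],2),'w',p.round(4),'cradle',(C.T@(p-O)).round(4),'Rc',(C.T@R).round(3).tolist(),'F',(C.T@s['contact_force']).round(1),'g',round(s['gripper_width'],4),round(s['grip_force'],1)); return s,p,R
def goal(pc,tilt=0):
    "units to go: TCP in cradle coords, tool z tipped by tilt towards cradle +x"
    s,p,R=st(); z=np.array([np.sin(tilt),0,-np.cos(tilt)]); x=np.array([0,1.,0]); G=C@np.c_[x,np.cross(z,x),z]
    print('shift',(R.T@(O+C@pc-p)/.025).round(2),'turn',(cv2.Rodrigues(R.T@G)[0].ravel()/np.radians(4)).round(2))
E
python3 -c "
from h import *
goal([-.16,-.122,.235])"
```

```text
t 1.6 w [ 0.3376 -0.2602  0.2314] cradle [-0.2131 -0.3681  0.2314] Rc [[0.036, 0.999, 0.0], [0.999, -0.036, -0.0], [-0.0, 0.0, -1.0]] F [ 0.5 -0.2 -0.3] g 0.0 0.0
shift [ 9.91  1.77 -0.15] turn [ 0.    0.   -0.52]
```

Call:
send_rows:
  increments:
    - [0.98,0.1,-0.05,0,0,-0.5,1]
    - [0.98,0.1,-0.05,0,0,0,1]
    - [0.98,0.1,-0.05,0,0,0,1]
    - [0.98,0.1,0,0,0,0,1]
    - [0.98,0.1,0,0,0,0,1]

```text
t: 2.1
ee_pos: [0.3702, -0.1414, 0.2351]
tcp_rot: [[0.158, 0.987, 0.0], [0.987, -0.158, -0.0], [-0.0, 0.0, -1.0]]
contact_force: [-0.3, 0.5, -0.5]
gripper_width: 0.0001
grip_force: 0.0
```

Call:
send_rows:
  increments:
    - [0.98,0.2,0,0,0,0,1]
    - [0.98,0.2,0,0,0,0,1]
    - [0.95,0.2,0,0,0,0,1]
    - [0.7,0.2,0,0,0,0,1]
    - [0.5,0.1,0,0,0,0,1]

```text
t: 2.6
ee_pos: [0.409, -0.0432, 0.2351]
tcp_rot: [[0.157, 0.988, 0.0], [0.988, -0.157, 0.0], [0.0, 0.0, -1.0]]
contact_force: [-0.7, 0.1, -0.1]
gripper_width: 0.0001
grip_force: 0.0
```

```bash
python3 -c "
from h import *
goal([-.16,-.122,.235])
im=get_image('wrist')[:,:,::-1]; t=get_image('top')[:,:,::-1]
t=cv2.resize(t[140:230,180:290],(440,360),interpolation=cv2.INTER_CUBIC); o=np.zeros((360,800,3),np.uint8); o[:,360:]=t; o[:270,:360]=cv2.resize(im,(360,270)); cv2.imwrite('pics/p1.png',o)"
```

```text
t 2.6 w [ 0.409  -0.0432  0.2351] cradle [-0.176  -0.1427  0.2351] Rc [[0.003, 1.0, 0.0], [1.0, -0.003, 0.0], [0.0, 0.0, -1.0]] F [-0.7 -0.  -0.1] g 0.0001 0.0
shift [0.83 0.64 0.01] turn [ 0.   -0.   -0.04]
```

View pics/p1.png

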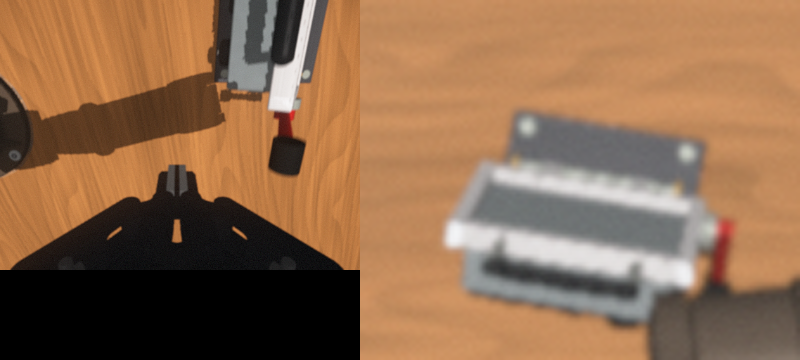

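The wrist view shows the closed fingertips at (177,180) and the black foot at (288,158), to the right (cradle +x) and slightly ahead. I'll check the foot and the handle from this pose.

```bash
python3 -c "
from h import *
k=512/360
for n,p,z in [('foot',(288,158),.2505),('handR end',(284,60),.239)]: print(n,(C.T@(plane('wrist',(p[0]*k,p[1]*k),z)-O)).round(4))
"
```

```text
foot [-0.0988 -0.1207  0.2505]
handR end [-0.1067 -0.0567  0.239 ]
```

Call:
send_rows:
  increments:
    - [0.45,0,0,0,0,0,1]
    - [0.35,0.1,0,0,0,0,1]

```text
t: 2.9
ee_pos: [0.414, -0.0258, 0.235]
tcp_rot: [[0.161, 0.987, -0.0], [0.987, -0.161, -0.0], [-0.0, -0.0, -1.0]]
contact_force: [-0.8, -0.4, -0.6]
gripper_width: 0.0002
grip_force: 0.0
```

Call:
send_rows:
  increments:
    - [0.1,0.5,0,0,0,0,1]
    - [0,0.5,0,0,0,0,1]
    - [0,0.4,0,0,0,0,1]
    - [0,0.35,0,0,0,0,1]
    - [0,0.35,0,0,0,0,1]

```text
t: 3.4
ee_pos: [0.4673, -0.0328, 0.2348]
tcp_rot: [[0.162, 0.987, -0.001], [0.987, -0.162, 0.0], [0.0, -0.001, -1.0]]
contact_force: [-0.7, 0.6, 0.0]
gripper_width: -0.0003
grip_force: 0.2
```

Call:
send_rows:
  increments:
    - [0,0.35,0,0,0,0,1]
    - [0,0.35,0,0,0,0,1]
    - [0,0.35,0,0,0,0,1]
    - [0,0.35,0,0,0,0,1]
    - [0,0.35,0,0,0,0,1]

```text
t: 3.9
ee_pos: [0.5104, -0.0394, 0.2351]
tcp_rot: [[0.161, 0.987, 0.0], [0.987, -0.161, -0.0], [-0.0, 0.0, -1.0]]
contact_force: [-0.3, -0.1, 0.4]
gripper_width: 0.0002
grip_force: 0.1
```

Call:
send_rows:
  increments:
    - [0,0.35,0,0,0,0,1]
    - [0,0.35,0,0,0,0,1]
    - [0,0.35,0,0,0,0,1]
    - [0,0.35,0,0,0,0,1]
    - [0,0.35,0,0,0,0,1]

```text
t: 4.4
ee_pos: [0.5536, -0.0465, 0.235]
tcp_rot: [[0.161, 0.987, 0.0], [0.987, -0.161, -0.0], [-0.0, 0.0, -1.0]]
contact_force: [0.3, -0.2, 0.1]
gripper_width: -0.0002
grip_force: 0.0
```

```bash
python3 -c "
from h import *
goal([-.01,-.122,.235])
im=get_image('wrist')[:,:,::-1]; t=get_image('side')[:,:,::-1]
t=cv2.resize(t[160:275,190:300],(440,460),interpolation=cv2.INTER_CUBIC); o=np.zeros((460,800,3),np.uint8); o[:,360:]=t; o[:270,:360]=cv2.resize(im,(360,270)); cv2.imwrite('pics/p2.png',o)"
```

```text
t 4.4 w [ 0.5536 -0.0465  0.235 ] cradle [-0.0327 -0.1236  0.235 ] Rc [[0.007, 1.0, 0.0], [1.0, -0.007, -0.0], [-0.0, 0.0, -1.0]] F [ 0.3 -0.1  0.1] g -0.0002 0.0
shift [0.07 0.91 0.  ] turn [ 0.   0.  -0.1]
```

View pics/p2.png

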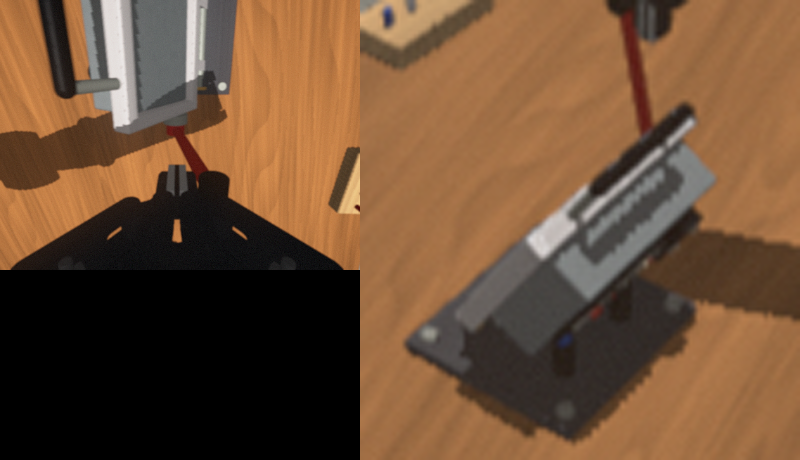

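The wrist view shows the foot at (213,185), in contact just beyond the fingertips at (177,180), with the leg about vertical or slightly past it. I'll push a bit further.

Call:
send_rows:
  increments:
    - [0,0.4,0,0,0,0,1]
    - [0,0.5,0,0,0,0,1]
    - [0,0.5,0,0,0,0,1]
    - [0,0.5,0,0,0,0,1]
    - [0,0.5,0,0,0,0,1]

```text
t: 5.0
ee_pos: [0.6133, -0.0563, 0.235]
tcp_rot: [[0.161, 0.987, 0.0], [0.987, -0.161, -0.0], [-0.0, 0.0, -1.0]]
contact_force: [-0.3, 0.2, -0.3]
gripper_width: -0.0003
grip_force: 0.0
```

```bash
python3 -c "
from h import *
# pregrasp: TCP 60 mm above grasp along frame, tilt .55
u=np.array([-np.sin(.55),0,np.cos(.55)]); b=np.array([0,0,.06])+.21*u
print('bar',b)
goal(b+.08*u,.55)"
```

```text
bar [-0.10976432  0.          0.23903015]
t 5.0 w [ 0.6133 -0.0563  0.235 ] cradle [ 0.0278 -0.1241  0.235 ] Rc [[0.007, 1.0, 0.0], [1.0, -0.007, -0.0], [-0.0, 0.0, -1.0]] F [-0.4  0.1 -0.3] g -0.0003 0.0
shift [ 4.91 -7.21 -2.89] turn [-7.88  0.03 -0.1 ]
```

Call:
send_rows:
  increments:
    - [0,0,-1,0,0,0,1]
    - [0,-0.3,-1,0,0,0,1]
    - [0.5,-1,-0.9,0,0,0,1]
    - [0.7,-1,0,0,0,0,1]
    - [0.7,-1,0,0,0,0,1]

```text
t: 5.5
ee_pos: [0.5387, 0.0047, 0.3084]
tcp_rot: [[0.162, 0.987, 0.002], [0.987, -0.162, 0.0], [0.0, 0.002, -1.0]]
contact_force: [0.3, -0.1, -0.6]
gripper_width: 0.0002
grip_force: 0.0
```

Call:
send_rows:
  increments:
    - [0.7,-1,0,0,0,0,-1]
    - [0.7,-1,0,0,0,0,-1]
    - [0.7,-1,0,0,0,0,-1]
    - [0.6,-0.8,0,0,0,0,-1]
    - [0.2,0,0,-1,0,0,-1]

```text
t: 6.0
ee_pos: [0.4561, 0.093, 0.3078]
tcp_rot: [[0.159, 0.985, 0.069], [0.987, -0.159, -0.01], [0.001, 0.07, -0.998]]
contact_force: [0.8, -0.8, 0.5]
gripper_width: 0.0722
grip_force: 0.0
```

Call:
send_rows:
  increments:
    - [0,0,0,-1,0,0,-1]
    - [0,0,0,-1,0,0,-1]
    - [0,0,0,-1,0,0,-1]
    - [0,0,0,-1,0,0,-1]
    - [0,0,0,-1,0,0,-1]

```text
t: 6.5
ee_pos: [0.457, 0.0915, 0.3083]
tcp_rot: [[0.161, 0.9, 0.405], [0.987, -0.147, -0.065], [0.001, 0.41, -0.912]]
contact_force: [-0.0, -0.2, -1.0]
gripper_width: 0.0852
grip_force: 0.0
```

Call:
send_rows:
  increments:
    - [0,0,0,-1,0,0,-1]
    - [0,0,0,-0.9,0,0,-1]
    - [0,0,0,0,0,0,-1]

```text
t: 6.8
ee_pos: [0.4554, 0.0913, 0.3074]
tcp_rot: [[0.16, 0.84, 0.518], [0.987, -0.135, -0.085], [-0.002, 0.525, -0.851]]
contact_force: [-0.4, 0.7, -0.7]
gripper_width: 0.0854
grip_force: 0.0
```

```bash
python3 -c "
from h import *
u=np.array([-np.sin(.55),0,np.cos(.55)]); b=np.array([0,0,.06])+.21*u
goal(b-.019*u,.55)
im=get_image('wrist')[:,:,::-1]; t=get_image('side')[:,:,::-1]; t2=get_image('top')[:,:,::-1]
o=np.zeros((600,800,3),np.uint8); o[:460,400:]=cv2.resize(t[160:275,190:290],(400,460),interpolation=cv2.INTER_CUBIC); o[:300,:400]=cv2.resize(im,(400,300)); o[300:,:400]=cv2.resize(t2[150:225,190:290],(400,300),interpolation=cv2.INTER_CUBIC); cv2.imwrite('pics/p3.png',o)"
```

```text
t 6.8 w [0.4554 0.0913 0.3074] cradle [-0.151  -0.0026  0.3074] Rc [[0.005, 0.851, 0.525], [1.0, -0.004, -0.004], [-0.002, 0.525, -0.851]] F [-0.5  0.6 -0.7] g 0.0854 0.0
shift [ 0.12 -0.03  3.95] turn [ 0.04  0.06 -0.05]
```

View pics/p3.png

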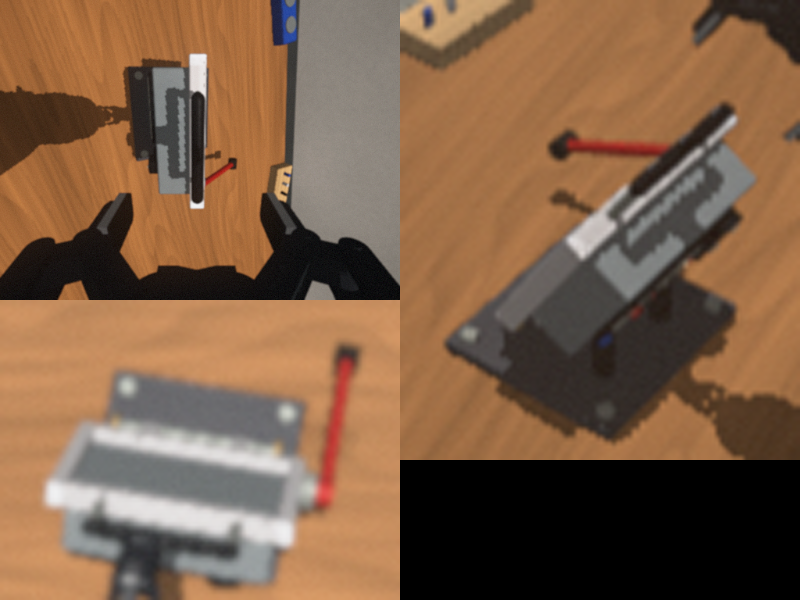

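The fingers straddle the bar, with the bar at (197,150) in the wrist view. The leg has gone over the top, with the foot at (565,143) in the side crop and (347,356) in the top crop. I'll check whether it is fully down.

```bash
cat >> h.py <<'E'
def leg(save=None):
    q=[]
    for n,b in [('side',(200,140,330,280)),('top',(230,130,310,225))]:
        im=get_image(n)[b[1]:b[3],b[0]:b[2]].astype(int); m=(im[...,0]>80)&(im[...,0]>2.2*im[...,1])&(im[...,0]>2.2*im[...,2])
        ys,xs=np.nonzero(m); i=xs.argmin() if n=='side' else ys.argmin()
        q.append((n,(xs[i]+b[0],ys[i]+b[1])))
    e=C.T@(tri(q)-O); d=e-[-.0366,-.12,.1197]; print(read_state()['t'],q,'red end',e.round(3),'leg angle',round(np.arctan2(d[0],d[2])+.46,3))
E
python3 -c "
from h import *
f=C.T@(tri([('side',(230.9,195.4)),('top',(276.4,163.6))])-O); print('foot',f,np.arctan2(f[0]+.0366,f[2]-.1197)+.46)
leg()"
```

```text
foot [ 0.09396053 -0.1204578   0.06678292] 2.415869182007751
7.05 [('side', (np.int64(213), np.int64(151))), ('top', (np.int64(275), np.int64(165)))] red end [ 0.084 -0.091  0.264] leg angle 1.153
```

The foot triangulates to x 0.094, z 0.067, so the leg angle is about 2.42 and it's on its stop. The side pixel from my quick mask was background, so I'm ignoring that reading. Next, descend and grasp.

Call:
send_rows:
  increments:
    - [0.1,0,0.9,0,0,0,-1]
    - [0,0,0.9,0,0,0,-1]
    - [0,0,0.8,0,0,0,-1]
    - [0,0,0.7,0,0,0,-1]
    - [0,0,0.6,0,0,0,-1]

```text
t: 7.55
ee_pos: [0.5081, 0.0849, 0.2235]
tcp_rot: [[0.163, 0.841, 0.516], [0.987, -0.139, -0.085], [0.0, 0.523, -0.852]]
contact_force: [0.3, 0.6, 0.6]
gripper_width: 0.0853
grip_force: 0.0
```

Call:
send_rows:
  increments:
    - [0,0,0,0,0,0,-1]
    - [0,0,0,0,0,0,1]
    - [0,0,0,0,0,0,1]
    - [0,0,0,0,0,0,1]
    - [0,0,0,0,0,0,1]
  newtons: 30

```text
t: 8.05
ee_pos: [0.5072, 0.0853, 0.2253]
tcp_rot: [[0.161, 0.84, 0.518], [0.987, -0.137, -0.085], [-0.0, 0.525, -0.851]]
contact_force: [0.5, -0.4, 1.0]
gripper_width: 0.0284
grip_force: 0.0
```

Call:
send_rows:
  increments:
    - [0,0,0,0,0,0,1]
    - [0,0,0,0,0,0,1]
    - [0,0,0,0,0,0,1]
    - [0,0,0,0,0,0,1]

```text
t: 8.45
ee_pos: [0.507, 0.0852, 0.225]
tcp_rot: [[0.161, 0.84, 0.518], [0.987, -0.137, -0.085], [-0.0, 0.525, -0.851]]
contact_force: [-5.7, -0.1, 6.0]
gripper_width: 0.0128
grip_force: 29.1
```

```bash
python3 -c "
from h import *
s,p,R=st(); g=C.T@(p-R[:,2]*.019-O); print('grasp pt',g.round(4),'r',np.hypot(g[0],g[2]-.06),'ang',np.arctan2(-g[0],g[2]-.06))"
```

```text
t 8.45 w [0.507  0.0852 0.225 ] cradle [-0.099  -0.0007  0.225 ] Rc [[0.007, 0.851, 0.525], [1.0, -0.006, -0.004], [-0.0, 0.525, -0.851]] F [-5.6 -0.9  6. ] g 0.0128 29.1
grasp pt [-0.109  -0.0006  0.2412] r 0.21143357278726357 ang 0.541658375552932
```

Call:
send_rows:
  increments:
    - [0,0.26,0.005,0.5,0,0,1]
    - [0,0.265,0.005,0.5,0,0,1]
    - [0,0.265,0.005,0.5,0,0,1]
    - [0,0.265,0.005,0.5,0,0,1]
    - [0,0.265,0.005,0.5,0,0,1]
  newtons: 40

```text
t: 8.95
ee_pos: [0.536, 0.0804, 0.2398]
tcp_rot: [[0.161, 0.918, 0.362], [0.987, -0.15, -0.06], [-0.001, 0.367, -0.93]]
contact_force: [-3.7, -1.3, 3.7]
gripper_width: 0.0126
grip_force: 39.1
```

```bash
cat >> h.py <<'E'
def fr():
    s,p,R=st(); g=C.T@(p-R[:,2]*.019-O); print('grasp pt',g.round(4),'r',round(np.hypot(g[0],g[2]-.06),4),'frame',round(.55-np.arctan2(-g[0],g[2]-.06),3),'tilt',round(np.arctan2((C.T@R)[0,2],-R[2,2]),3))
E
python3 -c "
from h import *
fr()"
```

```text
t 8.95 w [0.536  0.0804 0.2398] cradle [-0.0696 -0.001   0.2398] Rc [[0.007, 0.93, 0.367], [1.0, -0.006, -0.003], [-0.001, 0.367, -0.93]] F [-3.5 -1.9  3.7] g 0.0126 39.1
grasp pt [-0.0766 -0.0009  0.2575] r 0.2118 frame 0.18 tilt 0.376
```

Forces are low and the frame is following the tool.

Call:
send_rows:
  increments:
    - [0,0.265,0.005,0.5,0,0,1]
    - [0,0.265,0.005,0.5,0,0,1]
    - [0,0.265,0.005,0.5,0,0,1]
    - [0,0.265,0.005,0.5,0,0,1]
    - [0,0.265,0.005,0.5,0,0,1]

```text
t: 9.45
ee_pos: [0.5679, 0.0751, 0.2495]
tcp_rot: [[0.162, 0.967, 0.198], [0.987, -0.158, -0.033], [-0.0, 0.201, -0.98]]
contact_force: [-2.5, -1.0, 6.6]
gripper_width: 0.0126
grip_force: 39.3
```

Call:
send_rows:
  increments:
    - [0,0.265,0.005,0.5,0,0,1]
    - [0,0.265,0.005,0.5,0,0,1]
    - [0,0.265,0.005,0.5,0,0,1]
    - [0,0.2,0.005,0.4,0,0,1]
    - [0,0,0,0,0,0,1]

```text
t: 9.95
ee_pos: [0.5938, 0.0708, 0.2531]
tcp_rot: [[0.163, 0.984, 0.07], [0.987, -0.163, -0.011], [0.001, 0.071, -0.997]]
contact_force: [-1.6, -2.7, 10.8]
gripper_width: 0.0121
grip_force: 39.9
```

```bash
python3 -c "
from h import *
fr()"
```

```text
t 9.95 w [0.5938 0.0708 0.2531] cradle [-0.0111 -0.0015  0.2531] Rc [[0.009, 0.997, 0.071], [1.0, -0.009, 0.0], [0.001, 0.071, -0.997]] F [-1.2 -2.9 10.8] g 0.0121 39.9
grasp pt [-0.0124 -0.0015  0.2721] r 0.2124 frame 0.491 tilt 0.071
```

Call:
send_rows:
  increments:
    - [0,0.18,-0.02,0.35,0,0,1]
    - [0,0.18,-0.02,0.35,0,0,1]
    - [0,0.12,-0.02,0.3,0,0,1]
    - [0,0,0,0,0,0,1]
    - [0,0,0,0,0,0,1]

```text
t: 10.45
ee_pos: [0.6035, 0.0692, 0.2537]
tcp_rot: [[0.161, 0.987, -0.0], [0.987, -0.161, -0.0], [-0.001, -0.0, -1.0]]
contact_force: [-0.3, -1.2, -0.8]
gripper_width: 0.0128
grip_force: 39.6
```

```bash
python3 -c "
from h import *
fr()"
```

```text
t 10.45 w [0.6035 0.0692 0.2537] cradle [-0.0013 -0.0017  0.2537] Rc [[0.007, 1.0, -0.0], [1.0, -0.007, -0.001], [-0.001, -0.0, -1.0]] F [-0.1 -1.2 -0.8] g 0.0128 39.6
grasp pt [-0.0012 -0.0016  0.2727] r 0.2127 frame 0.544 tilt -0.0
```

Estimated frame angle is 0.544. I'll feel gently for the hard stop at 0.57 to confirm it.

Call:
send_rows:
  increments:
    - [0,0.06,0,0.1,0,0,1]
    - [0,0.06,0,0.1,0,0,1]
    - [0,0,0,0,0,0,1]

```text
t: 10.75
ee_pos: [0.6066, 0.0687, 0.2537]
tcp_rot: [[0.162, 0.987, -0.015], [0.987, -0.162, 0.002], [-0.0, -0.015, -1.0]]
contact_force: [-0.6, -1.6, -3.7]
gripper_width: 0.0127
grip_force: 39.5
```

Call:
send_rows:
  increments:
    - [0,0.06,0,0.1,0,0,1]
    - [0,0,0,0,0,0,1]

```text
t: 10.95
ee_pos: [0.6082, 0.0684, 0.2537]
tcp_rot: [[0.162, 0.987, -0.021], [0.987, -0.162, 0.003], [-0.0, -0.022, -1.0]]
contact_force: [-0.9, -1.8, -4.6]
gripper_width: 0.0125
grip_force: 39.5
```

Call:
send_rows:
  increments:
    - [0,0.06,0,0.1,0,0,1]
    - [0,0,0,0,0,0,1]

```text
t: 11.15
ee_pos: [0.6097, 0.0682, 0.2537]
tcp_rot: [[0.162, 0.986, -0.028], [0.987, -0.162, 0.004], [-0.0, -0.029, -1.0]]
contact_force: [-0.3, -3.5, -4.3]
gripper_width: 0.0122
grip_force: 39.6
```

```bash
python3 -c "
from h import *
fr()
t=get_image('side')[:,:,::-1]; t2=get_image('top')[:,:,::-1]
o=np.zeros((460,800,3),np.uint8); o[:,400:]=cv2.resize(t[160:275,190:290],(400,460),interpolation=cv2.INTER_CUBIC); o[:300,:400]=cv2.resize(t2[150:225,190:290],(400,300),interpolation=cv2.INTER_CUBIC); cv2.imwrite('pics/p4.png',o)"
```

```text
t 11.15 w [0.6097 0.0682 0.2537] cradle [ 0.005  -0.0017  0.2537] Rc [[0.007, 1.0, -0.029], [1.0, -0.007, -0.0], [-0.0, -0.029, -1.0]] F [ 0.2 -3.5 -4.3] g 0.0122 39.6
grasp pt [ 0.0055 -0.0017  0.2727] r 0.2128 frame 0.576 tilt -0.029
```

View pics/p4.png

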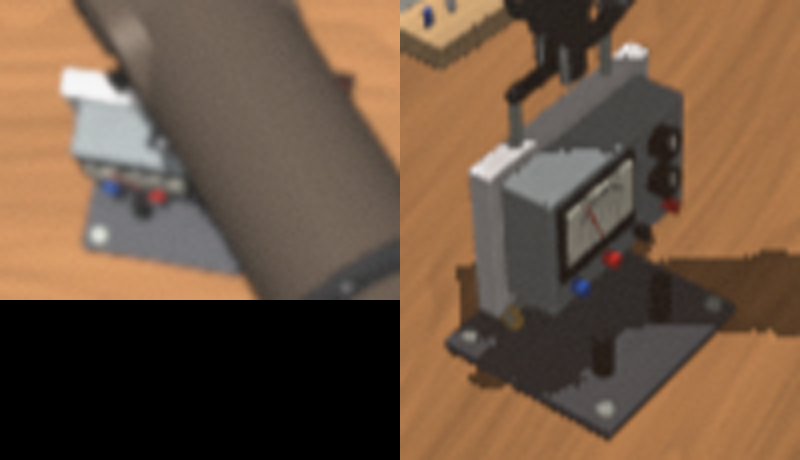

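The side crop shows the frame upright with the fingers on the black bar at (560,70), and no stop contact yet. I'll try two more small probes.

Call:
send_rows:
  increments:
    - [0,0.05,0,0,0,0,1]
    - [0,0,0,0,0,0,1]

```text
t: 11.45
ee_pos: [0.6104, 0.068, 0.2537]
tcp_rot: [[0.161, 0.986, -0.029], [0.987, -0.161, 0.004], [-0.001, -0.029, -1.0]]
contact_force: [-2.9, -3.1, -5.0]
gripper_width: 0.0124
grip_force: 39.5
```

Call:
send_rows:
  increments:
    - [0,0.05,0,0,0,0,1]
    - [0,0,0,0,0,0,1]

```text
t: 11.65
ee_pos: [0.6105, 0.068, 0.2537]
tcp_rot: [[0.161, 0.987, -0.031], [0.987, -0.161, 0.004], [-0.001, -0.031, -1.0]]
contact_force: [-8.0, -3.6, -1.5]
gripper_width: 0.012
grip_force: 39.9
```

Firm contact at x = 0.6104 m is the 0.57 stop. I'll back off about 4 mm, to 0.55.

Call:
send_rows:
  increments:
    - [0,-0.12,0,-0.15,0,0,1]
    - [0,-0.1,0,-0.15,0,0,1]
    - [0,0,0,0,0,0,1]
    - [0,0,0,0,0,0,1]

```text
t: 12.05
ee_pos: [0.6063, 0.0688, 0.2538]
tcp_rot: [[0.161, 0.987, -0.007], [0.987, -0.161, 0.001], [-0.0, -0.007, -1.0]]
contact_force: [-0.9, -3.5, -7.6]
gripper_width: 0.0127
grip_force: 39.8
```

```bash
python3 -c "
from h import *
fr()
im=get_image('wrist')[:,:,::-1]; cv2.imwrite('pics/p5.png',im)"
```

```text
t 12.05 w [0.6063 0.0688 0.2538] cradle [ 0.0015 -0.0016  0.2538] Rc [[0.007, 1.0, -0.007], [1.0, -0.007, -0.0], [-0.0, -0.007, -1.0]] F [-0.3 -3.6 -7.6] g 0.0127 39.8
grasp pt [ 0.0017 -0.0016  0.2728] r 0.2128 frame 0.558 tilt -0.007
```

View pics/p5.png

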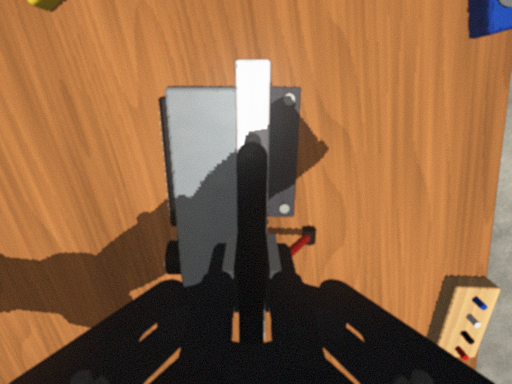

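The wrist view shows the bar held between the fingers, the frame upright, and the red leg down behind it with its foot at (309,235). One last check of the foot, then hand in.

```bash
python3 -c "
from h import *
print('foot',(C.T@(plane('wrist',(309,235),.0105)-O)).round(3),'expect x .084 y -.12')
print(finish_job())"
```

```text
foot [ 0.086 -0.122  0.011] expect x .084 y -.12
the job is handed in; nothing more can be done
None
```

The job is handed in: the leg was flipped right down behind the frame (about 2.42 of 2.44 rad) while the frame still leaned forward, then the frame was raised to about 0.55 rad, upright, and it is still held by its handle; nothing else on the bench was touched.

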